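Sort the sealed sample bottles into full and empty

TASK

Clear the bench: lift each of the three sealed bottles to feel whether it is full or empty, and stand the full ones upright in the blue tray and the empty ones upright in the red tray. Lay the green slide box flat in the steel tray, the same way up as it is now. Set everything down gently, never tip a bottle over, and leave the beaker and the tube rack where they are.

Things in the scene. Friction and masses are not known exactly. Their poses are not given: they have to be found in the camera images.
- bottle_yellow: loose sealed upright opaque white bottle with a yellow cap. Body 60 mm in diameter up to 84 mm, shoulder sloping in to 101 mm, round cap 42 mm in diameter from 101 to 135 mm (grip the cap from above). Origin: centre of the underside, z up. Whether it is full cannot be seen or told from the cap colour: an empty one weighs about 50 g in all, a full one 270 to 370 g
- bottle_turquoise: loose sealed upright opaque white bottle with a turquoise cap. Body 60 mm in diameter up to 84 mm, shoulder sloping in to 101 mm, round cap 42 mm in diameter from 101 to 135 mm (grip the cap from above). Origin: centre of the underside, z up. Whether it is full cannot be seen or told from the cap colour: an empty one weighs about 50 g in all, a full one 270 to 370 g
- bottle_purple: loose sealed upright opaque white bottle with a purple cap. Body 60 mm in diameter up to 84 mm, shoulder sloping in to 101 mm, round cap 42 mm in diameter from 101 to 135 mm (grip the cap from above). Origin: centre of the underside, z up. Whether it is full cannot be seen or told from the cap colour: an empty one weighs about 50 g in all, a full one 270 to 370 g
- slide_box: loose closed green microscope-slide box with a white label on top, 50 mm along its x, 100 mm along its y, 40 mm high, about 140 g. Origin: centre of the underside, z up
- blue_tray: blue open tray, fixed to the bench, for full bottles. Outside 120 mm along its x, 190 mm along its y, 26 mm high; walls and floor 4 mm thick. Origin: centre of the underside (the inner floor lies 4 mm above it). Room for two bottles side by side, 45 mm either side of the centre along y
- red_tray: red open tray, fixed to the bench, for empty bottles. Outside 120 mm along its x, 190 mm along its y, 26 mm high; walls and floor 4 mm thick. Origin: centre of the underside (the inner floor lies 4 mm above it). Room for two bottles side by side, 45 mm either side of the centre along y
- steel_tray: bare steel open tray, fixed to the bench, for the slide box. Outside 120 mm along its x, 190 mm along its y, 26 mm high; walls and floor 4 mm thick. Origin: centre of the underside (the inner floor lies 4 mm above it)
- beaker: bystander: loose empty glass beaker, 72 mm in diameter, 95 mm high, origin at the centre of the underside
- tube_rack: bystander: loose pale tube rack with 15 blue-capped tubes, 70 mm along its x, 130 mm along its y, 75 mm high, origin at the centre of the underside

How it is judged:
By the outcome, as a careful person would: the job done as asked, in the order asked, and still so for the second after the job is handed in, with the robot touching nothing.
It also fails if it takes over 120 s, if anything falls off the work surface, if the arm or the gripper's body presses on something with over 40 N, if the wrist force passes 120 N, or if a joint passes its speed limit or range.

ROBOT

A 7-joint arm with a two-finger parallel gripper is mounted at the origin on the work surface. World frame = base frame: x ahead of the robot, y to its left, z up, the work surface at z = 0. Lengths are in mm, angles in rad, forces in N, time in s.
With the tool pointing down it reaches from about 400 to 875 mm from the base axis. Payload 4.4 kg.
Tool frame: the origin (TCP) lies at the very end of the fingers, on their centre line; the grasp point (between the pads) lies 19 mm behind it; z points along the fingers, y is the line along which they close (so a half turn about z gives the same grasp; the last joint's range is limited). The gripper opens to 85 mm and grips with 20 to 120 N. Pads are 22 mm wide; open, the fingers measure 114 mm over their backs; the gripper's body (76 mm by 85 mm) begins 54 mm behind the grasp point. The pads swing forward as they close: fully open they stand 13 mm farther back than shut.
Start: joints at [1.277, 0.628, 0.038, 1.517, -0.027, 0.996, -0.02], TCP at [146.821, -633.215, 208.413] pointing down, gripper open.
Joint ranges: [-3.06, 3.06], [-0.37, 2.12], [-1.25, 1.32], [0.18, 2.47], [-1.1, 4.24], [0.23, 1.98], [-2.94, 2.94]. Speed limits (rad/s): [2.57, 2.57, 3.14, 3.14, 3.14, 3.14, 3.14].

INTERFACE

Orientations are given as [roll, pitch, yaw] about the fixed x, y, z axes, in that order (R = Rz(yaw) Ry(pitch) Rx(roll)).
In Python, from cell import sensors, get_image, camera_params, order gives the robot as it stands.
- The arm moves only by the shell command python3 -m inch 'ROWS' [OPENING]. ROWS is JSON, a list that holds one entry, the list of rows, each a list of 4 numbers: the shift along the tool's x, y, z in cm, then the turn about the tool's z in degrees. A call has 1 to 8 rows; each row is the pose to reach, as a shift and turn from the pose commanded when the call began, along the tool's axes at that moment; what a row does not reach only later rows make up. A row lasts 1/12 s, in which the tool goes at most 41.7 mm and 7.16 degrees, less where a joint would pass 70% of its speed; a pose out of reach is approached as far as the arm can. A call with a gripper value outside its range is refused whole. OPENING is the finger opening in cm, from 0 to 8.54, set as the call begins (- or left out, the last holds). The fingers move at their own pace and stop on an object; the grip force is fixed at half the most. Time passes only in rows, so rows that repeat a pose let the fingers close. It gives the time, the measured TCP pose, the force, the opening and the grip force at its end, in the units of the state.
- sensors.read_state(): the state, without advancing time (a new reading comes with each control period).
- get_image(name): name is "side" or "top" or "wrist"; returns the picture (480x640x3 uint8, blue, green, red); there is no depth.
- camera_params(name): a dict with "mtx" (3x3 intrinsics, pixels), "rvec" (rotation vector, rad) and "tvec" (3), from world to camera coordinates, as OpenCV has them. Camera axes: x right, y down, z forward; pixel columns grow to the right and rows downward; lengths in mm; the calibration is good to about 2 mm. A picture is of the moment at which its call begins: read the wrist's pose just before it. camera_params takes no time and is no camera call; for the wrist camera it gives the pose at the moment of the call.
- order.finish_job(): hands the job in; it is judged then, once.
The state is a dict: "clock": time; "qpos": joint angles; "qd": joint speeds; "tau": joint torques, N m; "eef_pos": TCP position; "tool_rot": TCP orientation; "force": force on the tool from outside, world axes, zero at the start; "torque": the same for the moment, N m; "width": finger opening in mm; "gripper_force": force on a finger pad.
Only numpy, scipy, OpenCV 4.12 (cv2) and the standard library are available. Lean on these libraries where they do the work, as an engineer would, in place of code of your own. Each camera call takes 0.05 s, during which the arm holds its last target. There are 200 camera calls.

## Working session

There is one attempt and no reset: what is moved stays moved. The work goes in short steps, Python scripts to look and compute and a shell command to move; the robot and the scene stay as the last step left them, time stands still between calls to the robot, and variables do not carry over. Pictures are saved under pics/ and viewed, at most 14 in all, crops included, and the job is handed in when it is done.

```bash
ls; mkdir -p pics; python3 - <<'E'
from cell import sensors,get_image,camera_params
import cv2
s=sensors.read_state();print({k:s[k] for k in('clock','eef_pos','tool_rot','force','width')})
for n in("top","side"):
    cv2.imwrite(f"pics/{n}0.png",get_image(n));p=camera_params(n);print(n,p)
E
```

```text
pics
{'clock': 0.0, 'eef_pos': array([ 146.68480485, -632.54404906,  207.50187743]), 'tool_rot': array([-3.13971411e+00,  8.36827745e-06,  2.27807119e-01]), 'force': array([-0.39965732,  0.2053908 ,  0.44534458]), 'width': 85.18111998469496}
top {'mtx': array([[441.08441198,   0.        , 319.53235725],
       [  0.        , 441.08441198, 238.88710002],
       [  0.        ,   0.        ,   1.        ]]), 'rvec': array([ 2.16440043, -2.11643972,  0.12843251]), 'tvec': array([  10.65219811,  509.287112  , 1049.50815719])}
side {'mtx': array([[523.87148663,   0.        , 321.35691364],
       [  0.        , 523.87148663, 238.06680704],
       [  0.        ,   0.        ,   1.        ]]), 'rvec': array([ 0.03693858, -2.93173836,  1.06698572]), 'tvec': array([ 515.68096521,   29.83348709, 1297.36269139])}
```

View pics/top0.png

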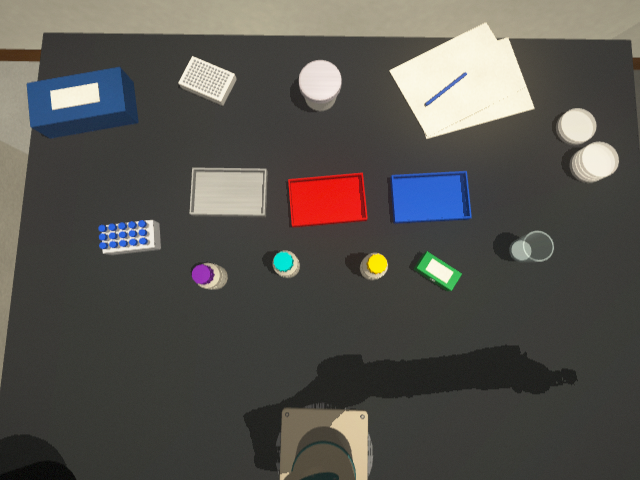

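View pics/side0.png

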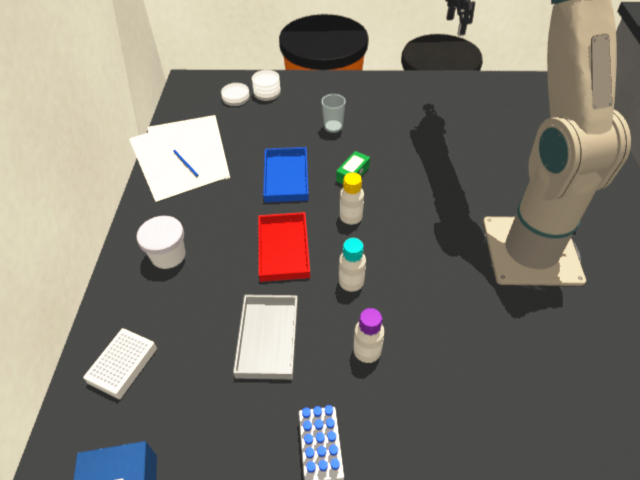

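The top view shows purple, turquoise and yellow caps at about (202,274), (283,261) and (377,264). The slide box is at (440,270), with the steel, red and blue trays at (228,191), (328,199) and (430,196), the rack at (129,237) and the beaker at (535,247). The side view shows all the bottles upright.

```bash
cat > h.py <<'E'
import cv2,numpy as np
from cell import sensors,get_image,camera_params
def ray(P,uv,z):
    R=cv2.Rodrigues(P['rvec'])[0];t=np.ravel(P['tvec'])
    d=R.T@np.linalg.inv(P['mtx'])@np.array([uv[0],uv[1],1.]);c=-R.T@t
    return (c+d*(z-c[2])/d[2])[:2]
def proj(P,X): return cv2.projectPoints(np.array([X],float),P['rvec'],P['tvec'],P['mtx'],None)[0].ravel()
HSV=dict(yellow=((22,120,120),(35,255,255)),turquoise=((82,120,100),(98,255,255)),purple=((135,100,60),(160,255,255)),
 green=((50,100,50),(75,255,255)),blue=((105,150,80),(125,255,255)),red=((0,180,120),(8,255,255)))
def rect(img,c,roi=None):
    m=cv2.inRange(cv2.cvtColor(img,cv2.COLOR_BGR2HSV),*HSV[c])
    if roi: k=np.zeros_like(m);x,y,X,Y=roi;k[y:Y,x:X]=1;m=m*k
    cs=cv2.findContours(m,cv2.RETR_EXTERNAL,cv2.CHAIN_APPROX_NONE)[0]
    return max(cs,key=cv2.contourArea) if cs else None
E
python3 - <<'E'
from h import *
im=cv2.imread('pics/top0.png');P=camera_params('top')
print('cam',-cv2.Rodrigues(P['rvec'])[0].T@P['tvec'],'tcp px',proj(P,[147,-633,208]),'side',proj(camera_params('side'),[147,-633,208]),'base',proj(P,[0,0,0]))
for c,z in(('yellow',135),('turquoise',135),('purple',135),('green',40),('blue',26),('red',26)):
    k=rect(im,c,(270,150,640,300) if c in('blue','green') else None)
    w=np.array([ray(P,p[0],z) for p in k],np.float32)
    if z==135: print(c,cv2.minEnclosingCircle(w))
    else: print(c,cv2.minAreaRect(w))
for z,pts in((26,[(191,169),(267,169),(267,215),(189,214)]),(75,[(98,224),(153,220),(156,249),(101,254)]),(95,[(538,246)]),(0,[(521,251)])):
    print(z,[ray(P,p,z).round() for p in pts])
E
```

```text
cam [ 3.58951727e+02 -2.61328609e-01  1.11000351e+03] tcp px [652.98123536 419.38522611] side [451.57092942  38.21632354] base [324.00923388 452.92889167]
yellow ((442.82574462890625, -106.89242553710938), 23.63288116455078)
turquoise ((443.45050048828125, 100.30394744873047), 22.46908187866211)
purple ((410.83343505859375, 278.4664611816406), 24.873640060424805)
green ((435.9957275390625, -264.6255187988281), (104.36904907226562, 56.55881881713867), 57.518463134765625)
blue ((623.2139282226562, -252.64686584472656), (124.02194213867188, 193.42481994628906), 4.0671234130859375)
red ((611.6693725585938, 5.654487609863281), (123.17920684814453, 190.5015411376953), 6.29473876953125)
26 [array([683., 354.]), array([687., 160.]), array([568., 155.]), array([566., 352.])]
75 [array([528., 554.]), array([541., 422.]), array([471., 409.]), array([456., 540.])]
95 [array([ 495., -482.])]
0 [array([ 494., -484.])]
```

```bash
cat >> h.py <<'E'
def to(x,y,z,yaw=None):
    "shift in tool axes (cm) and turn (deg) from here to a world TCP position"
    s=sensors.read_state();p=s['eef_pos'];a=s['tool_rot'][2];d=np.array([x,y,z])-p
    t=0 if yaw is None else (np.degrees(a)-yaw+90)%180-90
    c,n=np.cos(a),np.sin(a)
    print('rows: %.2f %.2f %.2f turn %.1f'%((c*d[0]+n*d[1])/10,(n*d[0]-c*d[1])/10,-d[2]/10,t))
def st():
    s=sensors.read_state();print(s['clock'],s['eef_pos'].round(1),np.degrees(s['tool_rot']).round(1),'F',s['force'].round(2),'w',round(float(s['width']),1),s['gripper_force'],'q',s['qpos'].round(2))
E
python3 -m inch '[[[20,-22,-3,0],[20,-22,-3,0],[20,-22,-3,0],[20,-22,-3,0],[20,-22,-3,0],[20,-22,-3,0],[20,-22,-3,0],[20,-22,-3,0]]]'
python3 -c "
from h import *
st();to(443,-107,240)"
```

```text
clock: 0.77
eef_pos: [295.9, -366.7, 238.8]
tool_rot: [-3.138, -0.003, 0.237]
force: [0.4, 0.9, 0.8]
width: 85.2
gripper_force: 0.0
0.7667 [ 295.9 -366.7  238.8] [-179.8   -0.2   13.6] F [0.35 0.94 0.8 ] w 85.2 0.0 q [ 0.83  0.34  0.01  1.96 -0.01  0.85 -0.49]
rows: 20.40 -21.79 -0.12 turn 0.0
```

```bash
python3 -m inch '[[[18,-22,0,0],[18,-22,0,0],[18,-22,0,0],[18,-22,0,0],[18,-22,0,0],[18,-22,0,0],[18,-22,0,0],[18,-22,0,0]]]' >/dev/null
python3 -c "
from h import *
st();P=camera_params('wrist');im=get_image('wrist');cv2.imwrite('pics/w1.png',im)
print(-cv2.Rodrigues(P['rvec'])[0].T@np.ravel(P['tvec']),proj(P,[443,-107,135]))"
```

```text
1.4333 [ 420.9 -111.6  238.5] [-179.8   -0.2   13.7] F [ 0.27 -0.81 -0.17] w 85.3 0.0 q [ 0.28  0.28 -0.1   2.04  0.03  0.82 -1.18]
[502.54818196 -92.67756884 404.80443135] [314.72703746 196.9439624 ]
```

View pics/w1.png

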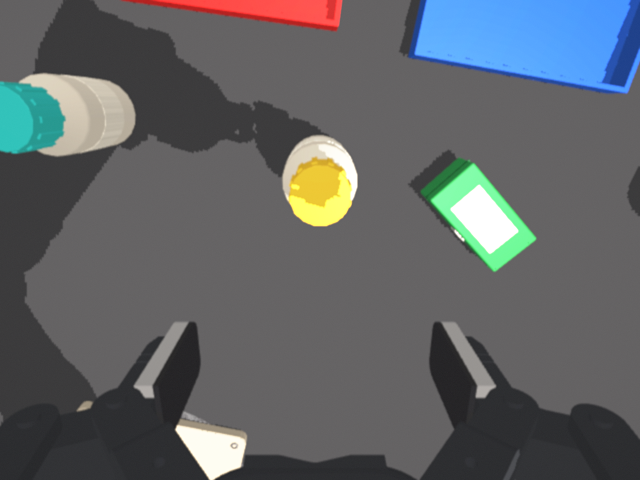

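The wrist view shows the yellow cap at about (320,192), close to the predicted (315,197), the slide box at (480,215) and the turquoise bottle at the left edge.

```bash
cat >> h.py <<'E'
def cap(c,z=130,name='wrist'):
    P=camera_params(name);im=get_image(name);k=rect(im,c)
    w=np.array([ray(P,p[0],z) for p in k],np.float32);(x,y),r=cv2.minEnclosingCircle(w);print(c,round(x,1),round(y,1),'r',round(r,1));return x,y
E
python3 -c "
from h import *
x,y=cap('yellow');to(x,y,103)"
```

```text
yellow 445.7 -109.9 r 23.6
rows: 2.88 -0.11 13.52 turn 0.0
```

```bash
python3 - <<'E'
s=open('h.py').read().replace("print(c,round","C=(-cv2.Rodrigues(P['rvec'])[0].T@np.ravel(P['tvec']))[:2]-[x,y];C*=(r-21)/np.linalg.norm(C);x-=C[0];y-=C[1];print(c,round")
open('h.py','w').write(s)
E
python3 -m inch '[[[1.3,0,2,0],[2.6,0,4,0],[2.6,0,6.5,0],[2.6,0,9,0],[2.6,0,11,0],[2.6,0,12.5,0],[2.6,0,13.5,0],[2.6,0,13.5,0]]]' 8.5 >/dev/null
python3 -c "
from h import *
st();to(443.3,-110.5,103)"
python3 -m inch '[[[0,0,0,0],[0,0,0,0],[0,0,0,0],[0,0,0,0],[0,0,0,0],[0,0,0,0],[0,0,0,0],[0,0,0,0]]]' 3
python3 -c "
from h import *
st()"
```

```text
2.2 [ 440.6 -114.6  101.5] [-179.9    0.3   12.9] F [-0.77  0.77  0.19] w 84.8 0.0 q [ 0.24  0.54 -0.07  2.14  0.08  0.47 -1.24]
rows: 0.35 -0.34 -0.15 turn 0.0
clock: 2.87
eef_pos: [444.0, -113.1, 104.7]
tool_rot: [3.14, -0.003, 0.228]
force: [0.1, 0.1, 5.2]
width: 38.9
gripper_force: 59.5
2.8667 [ 444.  -113.1  104.7] [ 1.799e+02 -1.000e-01  1.310e+01] F [0.13 0.09 5.21] w 38.9 59.479790925979614 q [ 0.24  0.53 -0.07  2.14  0.08  0.47 -1.24]
```

```bash
python3 -m inch '[[[0,0,-1,0],[0,0,-3,0],[0,0,-5.5,0],[0,0,-8,0],[0,0,-8,0],[0,0,-8,0],[0,0,-8,0],[0,0,-8,0]]]'>/dev/null;python3 -m inch '[[[0,0,0,0],[0,0,0,0],[0,0,0,0]]]' >/dev/null
python3 -c "
from h import *
st();to(625,-208,185);to(608,-40,185)"
```

```text
3.7833 [ 442.6 -112.8  182.8] [-1.80e+02  1.00e-01  1.31e+01] F [ 0.03  0.55 -0.41] w 38.6 60.387593507766724 q [ 0.26  0.4  -0.09  2.06  0.06  0.69 -1.22]
rows: 15.62 13.39 -0.22 turn 0.0
rows: 17.76 -3.36 -0.22 turn 0.0
```

```bash
python3 -m inch '[[[2,-0.4,0,0],[5,-1,0,0],[8.5,-1.6,0,0],[12,-2.3,0,0],[15,-3,0,0],[17.5,-3.5,0,0],[18.5,-3.6,0,0],[18.5,-3.6,0,0]]]'>/dev/null;python3 -m inch '[[[0,0,0,0],[0,0,0,0],[0,0,0,0],[0,0,0,0]]]' >/dev/null
python3 -c "
from h import *
st();to(616.6,-39,110)
im=get_image('wrist');cv2.imwrite('pics/w2.png',im)"
```

```text
4.7833 [614.2 -37.  183.6] [180.   0.  13.] F [-0.71  0.12 -0.01] w 38.9 60.39072275161743 q [ 0.07  0.6  -0.09  1.64  0.06  0.9  -1.39]
rows: 0.19 0.25 7.36 turn 0.0
```

View pics/w2.png

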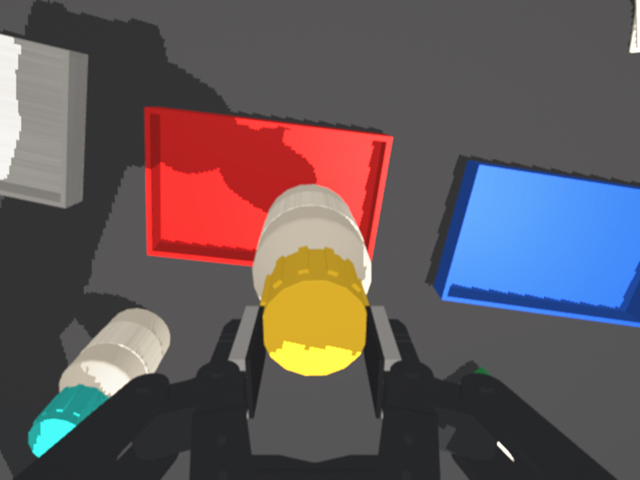

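The yellow bottle hangs upright in the grip over the right half of the red tray, clear of the walls. The feel (0.4 N) says it is empty.

```bash
python3 -m inch '[[[0.2,0.2,1,0],[0.2,0.2,2.5,0],[0.2,0.2,4,0],[0.2,0.2,5.5,0],[0.2,0.2,6.5,0],[0.2,0.2,7,0],[0.2,0.2,7,0],[0.2,0.2,7,0]]]'>/dev/null
python3 -c "
from h import *
st()"
python3 -m inch '[[[0,0,0.1,0],[0,0,0.2,0],[0,0,0.3,0],[0,0,0.4,0],[0,0,0.4,0]]]'
```

```text
5.5 [617.7 -37.6 113.5] [180.  -0.  13.] F [ 0.28 -0.07 -1.56] w 38.6 60.38727164268494 q [ 0.06  0.69 -0.08  1.7   0.07  0.75 -1.39]
clock: 5.92
eef_pos: [617.5, -37.5, 109.5]
tool_rot: [3.142, -0.0, 0.228]
force: [0.1, 0.2, -0.4]
width: 39.1
gripper_force: 60.4
```

```bash
python3 -m inch '[[[0,0,0.05,0],[0,0,0.1,0],[0,0,0.1,0],[0,0,0.1,0]]]'|grep -E 'pos|force'
python3 -m inch '[[[0,0,0.05,0],[0,0,0.1,0],[0,0,0.1,0],[0,0,0.1,0]]]'|grep -E 'pos|force'
```

```text
eef_pos: [617.9, -37.4, 108.9]
force: [-0.4, 0.8, 3.5]
gripper_force: 60.8
eef_pos: [618.6, -37.3, 108.8]
force: [-1.0, 1.2, 8.1]
gripper_force: 61.4
```

```bash
python3 -m inch '[[[0,0,-0.1,0],[0,0,-0.1,0],[0,0,-0.1,0]]]' >/dev/null; python3 -m inch '[[[0,0,0,0],[0,0,0,0],[0,0,0,0],[0,0,0,0]]]' 6.5|grep -E 'width|^force'
python3 -m inch '[[[0,0,-1,0],[0,0,-3,0],[0,0,-6,0],[0,0,-9,0],[0,0,-12.5,0],[0,0,-13,0],[0,0,-13,0],[0,0,-13,0]]]' >/dev/null
python3 -c "
from h import *
st();cap('yellow',134);to(418,100,240)"
```

```text
force: [0.0, 0.6, -0.8]
width: 65.0
7.8333 [617.3 -37.6 238.8] [180.  -0.  13.] F [ 0.02 -0.37 -0.66] w 65.0 0.0 q [ 0.07  0.55 -0.09  1.57  0.05  1.02 -1.38]
yellow 617.1 -35.3 r 24.9
rows: -16.24 -17.89 -0.23 turn 0.0
```

```bash
python3 -m inch '[[[-2,-2.2,0,0],[-5,-5.5,0,0],[-8,-8.8,0,0],[-11,-12,0,0],[-14,-15.4,0,0],[-15.8,-17.4,0,0],[-16.2,-17.9,0,0],[-16.2,-17.9,0,0]]]' 8.5 >/dev/null;python3 -m inch '[[[0,0,0,0],[0,0,0,0],[0,0,0,0]]]' >/dev/null
python3 -c "
from h import *
st();x,y=cap('turquoise');to(x,y,103)"
```

```text
8.8 [420.4  99.2 238. ] [180.    0.   12.9] F [ 0.24 -0.2  -1.  ] w 84.9 0.0 q [-0.19  0.28 -0.13  2.05  0.05  0.82 -1.7 ]
turquoise 443.6 99.0 r 23.7
rows: 2.27 0.55 13.51 turn 0.0
```

```bash
python3 -m inch '[[[1.2,0.3,1,0],[2.3,0.5,3,0],[2.3,0.5,6,0],[2.3,0.5,9,0],[2.3,0.5,11.5,0],[2.3,0.5,13,0],[2.3,0.5,13.4,0],[2.3,0.5,13.4,0]]]' 8.5 >/dev/null
python3 -m inch '[[[0,0,0,0],[0,0,0,0],[0,0,0,0],[0,0,0,0],[0,0,0,0],[0,0,0,0],[0,0,0,0],[0,0,0,0]]]' 3
python3 -m inch '[[[0,0,-1,0],[0,0,-3,0],[0,0,-5.5,0],[0,0,-8,0],[0,0,-8,0],[0,0,-8,0],[0,0,-8,0],[0,0,-8,0]]]'>/dev/null;python3 -m inch '[[[0,0,0,0],[0,0,0,0],[0,0,0,0],[0,0,0,0]]]' >/dev/null
python3 -c "
from h import *
st();to(607,50,184);to(620,-208,184)"
```

```text
clock: 10.18
eef_pos: [443.9, 100.5, 105.9]
tool_rot: [3.141, -0.003, 0.227]
force: [-1.5, -1.6, 8.5]
width: 38.5
gripper_force: 59.1
11.1833 [442.6 100.5 184. ] [180.    0.   13.1] F [-0.46 -0.55 -3.51] w 38.2 63.214030265808105 q [-0.19  0.39 -0.13  2.07  0.08  0.69 -1.71]
rows: 14.88 8.64 0.00 turn 0.0
rows: 10.32 34.06 0.00 turn 0.0
```

```bash
python3 -m inch '[[[0,0.5,-2,0],[0.5,2,-4,0],[1.5,5,-6,0],[2.5,8.5,-7,0],[3.5,12,-7,0],[4.5,15.5,-7,0],[5.5,19,-7,0],[6.5,22.5,-7,0]]]'>/dev/null
python3 -c "
from h import *
st();to(626,-297,250)"
```

```text
11.85 [ 557.2 -105.6  254.2] [-180.     0.    13.1] F [ 1.34  0.51 -2.83] w 38.1 63.22160482406616 q [ 0.19  0.46 -0.08  1.69  0.04  0.99 -1.24]
rows: 2.38 20.20 0.42 turn 0.0
```

```bash
python3 -m inch '[[[0.4,3,0,0],[0.8,6.5,0,0],[1.2,10,0,0],[1.6,13.5,0.4,0],[2,17,0.4,0],[2.3,19,0.4,0],[2.4,20.2,0.4,0],[2.4,20.2,0.4,0]]]'>/dev/null
python3 -m inch '[[[0,0,0,0],[0,0,0,0],[0,0,2,0],[0,0,4.5,0],[0,0,6,0],[0,0,7,0],[0,0,7,0],[0,0,7,0]]]'>/dev/null
python3 -c "
from h import *
st();to(626,-297,111)
im=get_image('wrist');cv2.imwrite('pics/w3.png',im)"
```

```text
13.1833 [ 626.2 -294.2  180.7] [-180.    -0.    13.1] F [-0.75 -0.21 -2.38] w 38.2 63.23347091674805 q [ 0.43  0.72 -0.05  1.41  0.04  1.01 -0.98]
rows: -0.08 0.27 6.97 turn 0.0
```

View pics/w3.png

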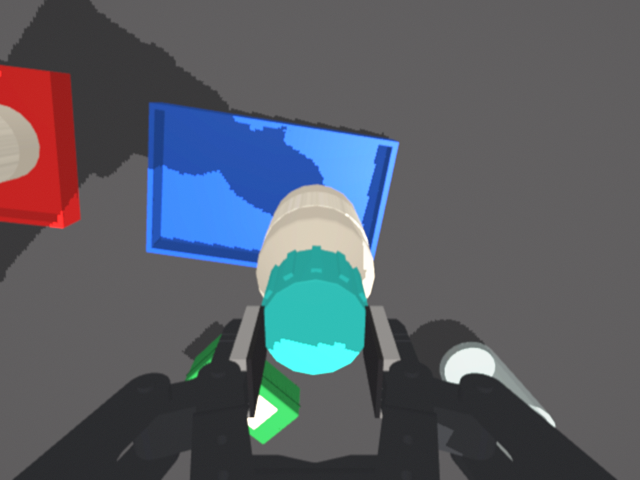

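The turquoise bottle (about 3 N, so full) hangs over the right half of the blue tray. The yellow bottle stands in the red tray.

```bash
python3 -m inch '[[[-0.1,0.2,1,0],[-0.1,0.2,2.5,0],[-0.1,0.2,4,0],[-0.1,0.2,5.5,0],[-0.1,0.2,6.3,0],[-0.1,0.2,6.7,0],[-0.1,0.2,6.9,0],[-0.1,0.2,6.9,0]]]'|grep -E 'pos|force'
python3 -m inch '[[[0,0,0.05,0],[0,0,0.1,0],[0,0,0.15,0],[0,0,0.15,0]]]'|grep -E 'pos|force'
```

```text
eef_pos: [625.8, -297.7, 111.7]
force: [0.0, -0.0, -3.6]
gripper_force: 63.2
eef_pos: [625.6, -297.6, 110.3]
force: [-0.7, 0.8, -2.6]
gripper_force: 63.2
```

```bash
python3 -m inch '[[[0,0,0.05,0],[0,0,0.1,0],[0,0,0.1,0],[0,0,0.1,0]]]'|grep -E 'pos|force'
python3 -m inch '[[[0,0,0.03,0],[0,0,0.06,0],[0,0,0.06,0],[0,0,0.06,0]]]'|grep -E 'pos|force'
```

```text
eef_pos: [626.1, -297.9, 110.1]
force: [-0.3, -0.6, 5.3]
gripper_force: 64.2
eef_pos: [626.1, -298.0, 110.0]
force: [-0.8, 0.0, 9.0]
gripper_force: 64.7
```

```bash
python3 -m inch '[[[0,0,-0.1,0],[0,0,-0.1,0],[0,0,-0.1,0]]]' >/dev/null; python3 -m inch '[[[0,0,0,0],[0,0,0,0],[0,0,0,0],[0,0,0,0]]]' 6.5|grep -E 'width|^force'
python3 -m inch '[[[0,0,-1,0],[0,0,-3,0],[0,0,-6,0],[0,0,-9,0],[0,0,-12.5,0],[0,0,-13,0],[0,0,-13,0],[0,0,-13,0]]]' >/dev/null
python3 -c "
from h import *
st();cap('turquoise',134);to(395,275,240)"
```

```text
force: [0.8, -0.3, 0.5]
width: 65.1
16.15 [ 625.2 -297.4  239.7] [180.   -0.   13.1] F [-0.71  0.36 -0.33] w 65.2 0.0 q [ 0.43  0.67 -0.05  1.34  0.04  1.13 -0.97]
turquoise 625.2 -299.0 r 25.0
rows: -9.44 -60.92 -0.16 turn 0.0
```

```bash
python3 -m inch '[[[-0.3,-2,0,0],[-0.9,-6,0,0],[-1.5,-10,0,0],[-2.1,-14,0,0],[-2.7,-18,0,0],[-3.4,-22,0,0],[-4,-26,0,0],[-4.6,-30,0,0]]]' 8.5 >/dev/null
python3 -m inch '[[[-0.6,-4,0,0],[-1.2,-8,0,0],[-1.8,-12,0,0],[-2.4,-16,0,0],[-3,-20,0,0],[-3.7,-24,0,0],[-4.4,-28,0,0],[-4.8,-30.9,0,0]]]'  >/dev/null
python3 -m inch '[[[0,0,0,0],[0,0,0,0],[0,0,0,0]]]' >/dev/null
python3 -c "
from h import *
st();x,y=cap('purple');to(x,y,104)"
```

```text
17.7833 [395.9 273.1 238.2] [1.799e+02 1.000e-01 1.300e+01] F [ 0.64 -0.23 -0.36] w 84.7 0.0 q [-0.54  0.35 -0.17  1.93  0.08  0.87 -2.09]
purple 410.3 280.6 r 24.3
rows: 1.53 -0.46 13.44 turn 0.0
```

```bash
python3 -m inch '[[[0.8,-0.2,1,0],[1.5,-0.5,3,0],[1.5,-0.5,6,0],[1.5,-0.5,9,0],[1.5,-0.5,11.5,0],[1.5,-0.5,13,0],[1.5,-0.5,13.4,0],[1.5,-0.5,13.4,0]]]' 8.5 >/dev/null
python3 -m inch '[[[0,0,0,0],[0,0,0,0],[0,0,0,0],[0,0,0,0],[0,0,0,0],[0,0,0,0],[0,0,0,0],[0,0,0,0]]]' 3
python3 -m inch '[[[0,0,-1,0],[0,0,-3,0],[0,0,-5.5,0],[0,0,-8,0],[0,0,-8,0],[0,0,-8,0],[0,0,-8,0],[0,0,-8,0]]]'>/dev/null;python3 -m inch '[[[0,0,0,0],[0,0,0,0],[0,0,0,0],[0,0,0,0]]]' >/dev/null
python3 -c "
from h import *
st();to(607,50,184);to(620,-208,250)"
```

```text
clock: 19.17
eef_pos: [410.9, 283.2, 106.9]
tool_rot: [-3.141, -0.003, 0.227]
force: [0.0, -0.5, 7.0]
width: 38.4
gripper_force: 59.3
20.1667 [409.5 282.7 184.9] [180.    0.   13.1] F [ 0.18  0.11 -0.15] w 38.1 60.25063991546631 q [-0.55  0.45 -0.16  1.96  0.1   0.74 -2.11]
rows: 13.98 27.13 0.09 turn 0.0
rows: 9.42 52.56 -6.51 turn 0.0
```

```bash
python3 -m inch '[[[0.8,1.5,0,0],[2.3,4.5,0,0],[3.9,7.5,0,0],[5.6,11,0,0],[7.4,14.5,0,0],[9.2,18,0,0],[11,21.5,0,0],[12.6,24.5,0,0]]]'>/dev/null
python3 -m inch '[[[0.9,1.6,0,0],[1.4,2.6,0,0],[1.4,2.6,0,0],[1.4,2.6,0,0],[1.4,2.6,0,0]]]'>/dev/null
python3 -c "
from h import *
st();to(607,50,112)
im=get_image('wrist');cv2.imwrite('pics/w4.png',im)"
```

```text
21.25 [606.   52.8 185.2] [-1.799e+02  1.000e-01  1.320e+01] F [ 0.23 -0.04 -0.57] w 38.2 60.299259424209595 q [-0.04  0.6  -0.15  1.66  0.1   0.89 -1.57]
rows: 0.03 0.30 7.32 turn 0.0
```

View pics/w4.png

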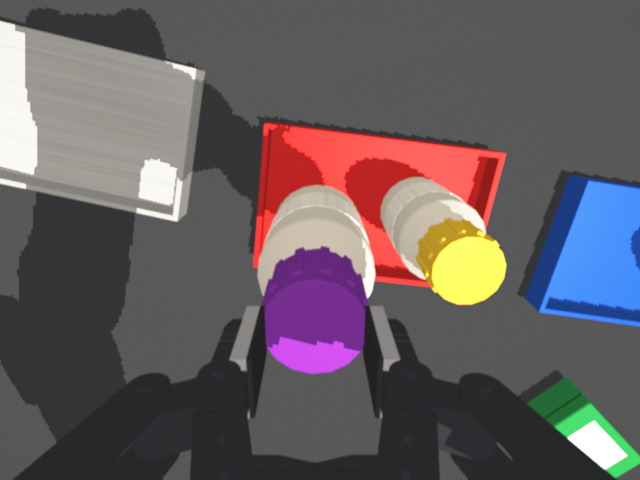

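The purple bottle (about 0.4 N, so empty) hangs over the left half of the red tray. The yellow bottle is standing clear on the right.

```bash
python3 -m inch '[[[0,0.1,1,0],[0,0.2,2.5,0],[0,0.2,4,0],[0,0.2,5.5,0],[0,0.2,6.3,0],[0,0.2,6.8,0],[0,0.2,7.1,0],[0,0.2,7.1,0]]]'|grep -E 'pos|force'
python3 -m inch '[[[0,0,0.05,0],[0,0,0.1,0],[0,0,0.15,0],[0,0,0.15,0],[0,0,0.15,0]]]'|grep -E 'pos|force'
python3 -m inch '[[[0,0,0.05,0],[0,0,0.1,0],[0,0,0.1,0],[0,0,0.1,0]]]'|grep -E 'pos|force'
```

```text
eef_pos: [607.6, 48.9, 114.0]
force: [-0.6, -0.3, -0.0]
gripper_force: 60.3
eef_pos: [608.0, 48.5, 113.1]
force: [0.0, -0.0, -0.5]
gripper_force: 60.3
eef_pos: [607.8, 48.5, 111.8]
force: [0.6, -1.1, -0.2]
gripper_force: 60.3
```

```bash
python3 -m inch '[[[0,0,0.05,0],[0,0,0.1,0],[0,0,0.1,0],[0,0,0.1,0]]]'|grep -E 'pos|^force'
python3 -m inch '[[[0,0,0.03,0],[0,0,0.06,0],[0,0,0.06,0],[0,0,0.06,0]]]'|grep -E 'pos|^force'
```

```text
eef_pos: [608.0, 48.5, 111.1]
force: [-0.7, -0.2, 1.1]
eef_pos: [608.4, 48.5, 111.0]
force: [-0.9, 0.5, 5.8]
```

```bash
python3 -m inch '[[[0,0,-0.1,0],[0,0,-0.1,0],[0,0,-0.1,0]]]' >/dev/null; python3 -m inch '[[[0,0,0,0],[0,0,0,0],[0,0,0,0],[0,0,0,0]]]' 6.5|grep -E 'width|^force'
python3 -m inch '[[[0,0,-1,0],[0,0,-3,0],[0,0,-6,0],[0,0,-9,0],[0,0,-12.5,0],[0,0,-13,0],[0,0,-13,0],[0,0,-13,0]]]' >/dev/null
python3 -c "
from h import *
st();cap('purple',134);to(400,-280,240,57.5)"
```

```text
force: [0.3, 0.1, -0.7]
width: 64.6
24.6333 [607.5  48.4 241.5] [180.  -0.  13.] F [ 0.46  0.14 -0.47] w 65.2 0.0 q [-0.03  0.54 -0.15  1.59  0.09  1.02 -1.55]
purple 607.0 45.3 r 25.0
rows: -27.57 27.31 0.04 turn -44.4
```

```bash
python3 -m inch '[[[-1,1,0,-3],[-3.5,3.5,0,-9],[-6.2,6.2,0,-15],[-9,9,0,-21],[-11.8,11.8,0,-27],[-14.6,14.6,0,-33],[-17.4,17.4,0,-39],[-20.2,20.2,0,-44.4]]]' 8.5 >/dev/null
python3 -c "
from h import *
st();to(405,-285,240,57.5)"
```

```text
25.35 [ 454.1 -194.9  239.6] [-179.8    0.    57.8] F [ 1.03 -0.05 -0.2 ] w 85.1 0.0 q [ 0.59  0.38 -0.34  1.89  0.16  0.89 -0.38]
rows: -10.24 0.65 -0.04 turn 0.3
```

```bash
python3 -m inch '[[[-2.5,0.2,0,0],[-5.5,0.4,0,0],[-8.5,0.6,0,0],[-10.2,0.6,0,0],[-10.2,0.6,0,0],[-10.2,0.6,0,0],[-10.2,0.6,0,0]]]' >/dev/null
python3 -c "
from h import *
st();P=camera_params('wrist');im=get_image('wrist');cv2.imwrite('pics/w5.png',im)
k=rect(im,'green');w=np.array([ray(P,p[0],40) for p in k],np.float32);r=cv2.minAreaRect(w);print(r)
to(*r[0],240)"
```

```text
25.9333 [ 406.8 -281.8  240.3] [-1.799e+02 -1.000e-01  5.750e+01] F [0.01 1.13 0.86] w 84.9 0.0 q [ 0.78  0.38 -0.32  1.89  0.15  0.89 -0.18]
((438.8860778808594, -269.2452087402344), (100.45907592773438, 50.428932189941406), 57.5153694152832)
rows: 2.73 2.01 0.06 turn 0.0
```

View pics/w5.png

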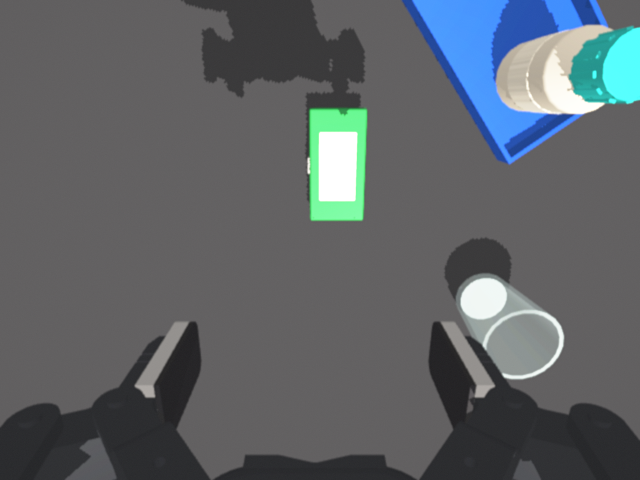

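The box lies square to the fingers at about (338,165) with its label up. The beaker at (500,330) is well clear.

```bash
python3 -m inch '[[[1.3,1,1,0],[2.7,2,4,0],[2.7,2,8,0],[2.7,2,12,0],[2.7,2,15,0],[2.7,2,17,0],[2.7,2,18,0],[2.7,2,18,0]]]' >/dev/null
python3 -c "
from h import *
st();to(438.9,-269.2,9,57.5)"
```

```text
26.65 [ 437.5 -269.1   59.2] [-179.8   -0.    57.6] F [0.15 0.84 0.39] w 85.2 0.0 q [ 0.64  0.67 -0.22  2.01  0.29  0.49 -0.35]
rows: 0.06 0.12 5.02 turn 0.1
```

```bash
python3 -m inch '[[[0.1,0.1,1.5,0],[0.1,0.1,3,0],[0.1,0.1,4,0],[0.1,0.1,4.7,0],[0.1,0.1,4.9,0],[0.1,0.1,4.9,0]]]'|grep -E 'pos|^force'
python3 -m inch '[[[0,0,0,0],[0,0,0,0],[0,0,0,0],[0,0,0,0],[0,0,0,0],[0,0,0,0],[0,0,0,0],[0,0,0,0]]]' 3.5
python3 -m inch '[[[0,0,-1,0],[0,0,-3,0],[0,0,-5.5,0],[0,0,-9,0],[0,0,-13,0],[0,0,-16,0],[0,0,-18,0],[0,0,-18,0]]]'>/dev/null;python3 -m inch '[[[0,0,0,0],[0,0,0,0],[0,0,0,0]]]' >/dev/null
python3 -c "
from h import *
st();to(626,255,190,91)"
```

```text
eef_pos: [439.8, -270.8, 12.4]
force: [-0.1, -0.9, -0.1]
clock: 27.82
eef_pos: [439.8, -271.0, 13.5]
tool_rot: [3.141, 0.0, 1.003]
force: [-2.6, 1.9, 9.8]
width: 45.6
gripper_force: 59.7
28.7333 [ 438.4 -270.3  191. ] [-179.8    0.    57.4] F [-0.26  0.66 -1.63] w 44.9 61.4478600025177 q [ 0.71  0.47 -0.31  1.9   0.19  0.8  -0.27]
rows: 54.37 -12.45 0.10 turn -33.6
```

```bash
python3 -m inch '[[[2,-0.4,0,-2],[5.5,-1.2,0,-6],[9.2,-2.1,0,-10],[13,-3,0,-14],[17,-3.9,0,-19],[21,-4.8,0,-24],[25,-5.7,0,-29],[29,-6.6,0,-33.6]]]' >/dev/null
python3 -c "
from h import *
st();to(626,255,190,91)"
```

```text
29.4 [539.4  11.  190.8] [-179.8   -0.    91.3] F [ 0.73 -1.57 -0.65] w 45.2 61.46223306655884 q [ 0.25  0.53 -0.48  1.84  0.31  0.85 -0.36]
rows: 24.20 9.21 0.08 turn 0.3
```

```bash
python3 -m inch '[[[3.8,1.4,0,0],[7.6,2.9,0,0],[11.4,4.3,0,0],[15,5.7,0,0],[18.5,7,0,0],[21.5,8.2,0,0],[23.5,8.9,0,0],[24.2,9.2,0,0]]]' >/dev/null
python3 -m inch '[[[0,0,0,0],[0,0,0,0],[0,0,0,0]]]' >/dev/null
python3 -c "
from h import *
st();to(626,255,60,91)
im=get_image('wrist');cv2.imwrite('pics/w6.png',im);P=camera_params('wrist')
print([proj(P,p).round() for p in((626,255,4),(566,350,26),(686,350,26))])"
```

```text
30.3167 [627.2 250.  191.4] [-179.9    0.2   90.9] F [ 1.73 -0.32 -1.42] w 44.9 61.48321509361267 q [-0.18  0.72 -0.44  1.45  0.33  1.06 -0.67]
rows: 0.50 -0.12 13.14 turn -0.1
[array([313., 193.]), array([235.,  75.]), array([394.,  77.])]
```

View pics/w6.png

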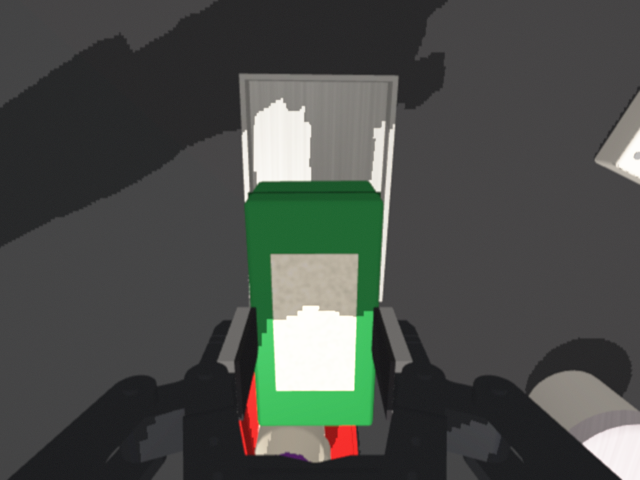

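The box is held level with its label up, in line with the steel tray. The tray's far corners at (240,75) and (397,77) put its centre about 3 mm farther in +x.

```bash
python3 -m inch '[[[0.5,0.2,1,0],[0.5,0.2,3.5,0],[0.5,0.2,7,0],[0.5,0.2,10,0],[0.5,0.2,12.5,0],[0.5,0.2,14.5,0],[0.5,0.2,15.5,0],[0.5,0.2,16,0]]]'>/dev/null
python3 -m inch '[[[0,0,0.2,0],[0,0,0.4,0],[0,0,0.6,0],[0,0,0.7,0],[0,0,0.7,0],[0,0,0.7,0]]]'|grep -E 'pos|rot|^force'
python3 -m inch '[[[0,0,0.1,0],[0,0,0.15,0],[0,0,0.2,0],[0,0,0.2,0]]]'|grep -E 'pos|^force'
```

```text
eef_pos: [629.8, 258.0, 25.9]
tool_rot: [3.141, -0.0, 1.589]
force: [-0.3, 0.2, -1.5]
eef_pos: [629.4, 257.8, 23.1]
force: [-0.7, 0.4, -1.8]
```

```bash
python3 -m inch '[[[0,0,0.1,0],[0,0,0.2,0],[0,0,0.3,0],[0,0,0.3,0],[0,0,0.3,0]]]'|grep -E 'pos|^force'
python3 -m inch '[[[0,0,0.05,0],[0,0,0.1,0],[0,0,0.15,0],[0,0,0.15,0]]]'|grep -E 'pos|^force'
```

```text
eef_pos: [629.3, 257.8, 20.1]
force: [0.5, 0.0, -1.1]
eef_pos: [629.4, 257.8, 18.6]
force: [-0.1, -0.0, -0.8]
```

```bash
python3 -m inch '[[[0,0,0.05,0],[0,0,0.1,0],[0,0,0.1,0],[0,0,0.1,0]]]'|grep -E 'pos|^force'
python3 -m inch '[[[0,0,0.04,0],[0,0,0.08,0],[0,0,0.08,0],[0,0,0.08,0]]]'|grep -E 'pos|^force'
```

```text
eef_pos: [629.5, 257.9, 17.9]
force: [-0.6, -0.2, 0.7]
eef_pos: [629.5, 257.9, 17.8]
force: [-2.3, -0.6, 5.6]
```

```bash
python3 -m inch '[[[0,0,-0.1,0],[0,0,-0.1,0]]]' >/dev/null; python3 -m inch '[[[0,0,0,0],[0,0,0,0],[0,0,0,0],[0,0,0,0],[0,0,0,0]]]' 6.3|grep -E 'width|^force'
python3 -m inch '[[[0,0,-1,0],[0,0,-3,0],[0,0,-6,0],[0,0,-10,0],[0,0,-14,0],[0,0,-18,0],[0,0,-21,0],[0,0,-22,0]]]' >/dev/null
python3 -m inch '[[[-2,0,0,0],[-6,0,0,0],[-10,-0,0,0],[-14,-0,0,0],[-18,-0,0,0],[-18,-4,0,0],[-18,-7,0,0],[-18,-9,0,0]]]' >/dev/null
python3 -m inch '[[[0,0,0,0],[0,-0,0,0],[0,-0,0,0]]]' >/dev/null
python3 -c "
from h import *
st();P=camera_params('top')
a=get_image('top');b=get_image('side');cv2.imwrite('pics/end.png',np.hstack([a[130:310,60:460],b[100:400,220:620][:180]*0+0])[:, :400] if 0 else np.vstack([cv2.resize(a[130:310],(640,180)),b[60:400]]))"
```

```text
force: [-0.8, 0.6, -1.0]
width: 63.1
35.45 [543.7  76.2 238.3] [179.9  -0.   91. ] F [0.4  0.12 0.18] w 62.8 0.0 q [ 0.14  0.48 -0.49  1.76  0.27  0.97 -0.44]
```

View pics/end.png

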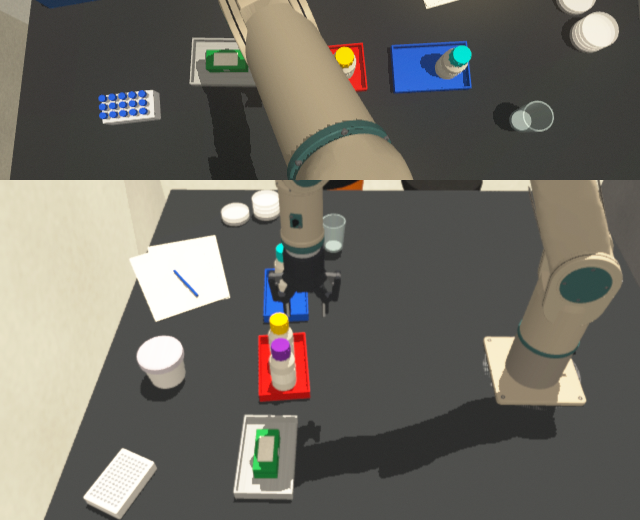

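The turquoise bottle stands in the blue tray, the yellow and purple bottles stand in the red tray, and the box lies flat in the steel tray with its label up. The rack and beaker are where they were.

```bash
python3 -c "
from cell import order
print(order.finish_job())"
```

```text
the job is handed in; nothing more can be done
None
```

The job is handed in: the turquoise bottle felt full and stands in the blue tray, yellow and purple felt empty and stand in the red tray, the slide box lies flat and label-up in the steel tray, and the beaker and tube rack were left alone; it took about 36 s of robot time.

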